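Show the extractor's filter plate to the inspection lamp

ROBOT

A 6-joint arm with a two-finger parallel gripper is mounted at the origin on the work surface. World frame = base frame: x ahead of the robot, y to its left, z up, the work surface at z = 0. Lengths are in m, angles in rad, forces in N, time in s.
With the tool pointing down it reaches from about 0.35 to 0.875 m from the base axis. Payload 4.2 kg.
Tool frame: the origin (TCP) lies between the finger pads; the fingertips stand 14 mm ahead of it and the grasp point (between the pads) lies 5 mm behind it; z points along the fingers, y is the direction in which the jaws open and shut (so a half turn about z gives the same grasp; the last joint's range is limited). The gripper opens to 85 mm and grips with 20 to 120 N. Pads are 22 mm wide; open, the fingers measure 114 mm over their backs; the gripper's body (76 mm by 85 mm) begins 54 mm behind the grasp point. The pads swing forward as they close: fully open they stand 13 mm farther back than shut.
Start: joints at [1.393, 0.385, 0.008, 0, -1.194, -0.259], TCP at [0.264, 0.566, 0.245] pointing down, gripper open.
Joint ranges: [-3.14, 3.14], [-1.21, 2.06], [-1.07, 1.41], [-3.16, 2.05], [-2.99, -0.16], [-3.1, 3.1]. Speed limits (rad/s): [2.79, 2.79, 3.14, 3.14, 3.14, 3.14].

INTERFACE

Orientations are given as a rotation vector (axis times angle).
In Python, from workcell import env gives the robot as it stands.
- The arm moves only by the shell command python3 -m crank 'ROWS' [FORCE]. ROWS is JSON, a list that holds one entry, the list of rows, each a list of 7 numbers: the turn, a rotation vector about the tool's x, y, z in rad, then the shift along the tool's x, y, z in cm, then the closure, from 0 (fully open) to 1 (shut). In form: [[[rx, ry, rz, tx, ty, tz, grip], ...]]. A call has 1 to 12 rows; each row shifts and turns the pose as measured when the row begins, along the tool's axes as they then stand; what a row does not reach is not made up. A row lasts 1/12 s, in which the tool goes at most 41.7 mm and 7.16 degrees, less where a joint would pass 70% of its speed; a pose out of reach is approached as far as the arm can. A call with a gripper value outside its range is refused whole. The fingers move at their own pace and stop on an object; FORCE is the grip in N (left out, the last holds). Time passes only in rows, so rows that do not move let the fingers close. It gives the time, the measured TCP pose, the force and the opening at its end, in the units of the state.
- env.sense(): the state, without advancing time (a new reading comes with each control period).
- env.read_camera(name): name is "side" or "top"; returns (picture, depth): 400x640x3 uint8, red, green, blue; 400x640 float32, m along the optical axis (not along the pixel's ray), 0 where there is no reading.
- env.get_calibration(name): a dict with "camera_matrix" (3x3 intrinsics, pixels), "D" ([k1, k2, p1, p2, k3] as OpenCV has them; the pictures are not rectified), "rvec" (rotation vector, rad) and "tvec" (3), from world to camera coordinates, as OpenCV has them. Camera axes: x right, y down, z forward; pixel columns grow to the right and rows downward; lengths in m; the calibration is good to about 2 mm. A picture is of the moment at which its call begins. get_calibration takes no time and is no camera call.
- env.finish_job(): hands the job in, once; it reports no verdict.
Trained networks look in the newest picture that a camera, given by its name, has taken for a name from the list of things; names that differ only in an ending like _2 or _b are one class to them, and where a whole thing is asked for, a point or a joint stands for the part that bears it (a point fixed in the world has none). Each returns a list of dicts, best first, with "p" (0 to 1); they miss things now and then, are a little off and sometimes report something else, mostly with a low value. They report only what shows in the picture. A call takes as long as a camera call. They do not tell look-alikes from the thing itself.
- env.trace(label, camera): "pixels" (400x640 bool, what is visible of it) and "at" ([column, row] as shares, 0 to 1, of the picture: columns of its width, rows of its height, amid what is visible of it).
- env.landmark_of(label, camera): "at" ([column, row] as shares, 0 to 1, of the picture: columns of its width, rows of its height: a listed point, or the origin of a listed thing).
The state is a dict: "clock": time; "qpos": joint angles; "joint_vel": joint speeds; "effort": joint torques, N m; "tcp_pos": TCP position; "eef_rot": TCP orientation; "contact_force": force on the tool from outside, world axes, zero at the start; "wrist_torque": the same for the moment, N m; "gripper_width": opening from 0.0 (shut) to 1.0 (fully open).
Only numpy, scipy, OpenCV 4.12 (cv2) and the standard library are available. Lean on these libraries where they do the work, as an engineer would, in place of code of your own. Each camera call takes 0.05 s, during which the arm holds its last target.

TASK

Lift the cover flap of the bench fume extractor and leave it standing open, then draw the filter plate (the one with the grip tab) up out of its slot with a light grip, for its plastic is thin, leaving the blank plate and everything else on the bench where it is. Hold the filter plate upright a few centimetres in front of the inspection lamp, its window centred on the light face and parallel to it, without touching the lamp. Finish while still holding it there, motionless.

Things in the scene. Friction and masses are not known exactly. Their poses are not given: they have to be found in the camera images.
- extractor: Filter box of the bench fume extractor, fixed: grey, 150 (x) x 200 (y) x 110 mm high, walls 6 mm, open on top under the flap. Origin: centre of its underside on the bench; z up; its louvred -x side is turned roughly to the robot; a duct collar sticks out 30 mm on +y.
- deck (a point): Middle of the deck inside the extractor, 55 mm above the bench, axes as the box. Above it is an open well 138 (x) x 188 mm (y). In it are two slots, at y = -45 and y = +45 mm (x = 0), each 16 mm (x) x 76 mm (y), floor 12 mm above the bench. One holds the filter plate, the other the blank plate; which is which varies.
- flap (a joint): Cover flap of the extractor, 150 x 200 x 5 mm aluminium, 0.18 kg, hinged along the far (+x) top edge. 0 = shut, grows as it opens upward and away from the robot, 1.57 = upright, stop at 1.8 rad. Stiff hinge: it stays at whatever angle it is left; about 3 N at the handle moves it. May start slightly ajar.
- flap_handle (a point): Middle of the flap's black handle: a round bar 10 mm thick, 80 mm long along y (parallel to the hinge; 70 mm clear between its end posts), centre line 38 mm above the flap's outer face, 135 mm from the hinge line, 15 mm from the flap's free edge. Turns with the flap; axes are the flap's, equal to the extractor's when shut.
- flap_hinge (a point): Point on the hinge line, midway across the box, 75 mm in +x from the extractor's centre, 110 mm above the bench. The flap turns about the y axis through it; with the flap shut the handle bar lies 135 mm towards -x and 43 mm above this point. Its axes turn with the flap.
- filter: Filter plate standing in a slot, white thin plastic, about 0.07 kg: frame 12 mm thick (x) x 72 (y) x 62 mm high with a gridded window, and on top a flat grip tab 12 mm thick (x) x 30 (y) x 26 mm high. Origin: centre of its underside; z up, x square to the window. It cracks if squeezed with over 55 N a finger (110 N in all); 20 to 30 N a finger carries it.
- filter_tab (a point): Centre of the filter's grip tab, 75 mm above the plate's underside; about 87 mm above the bench while it is seated.
- filter_window (a point): Centre of the filter's window, 31 mm above the plate's underside, 44 mm below the middle of the tab.
- blank: Blank plate in the other slot, solid white plastic 12 x 72 x 62 mm with only a low ridge 6 mm thick and 6 mm high on top, no tab. Origin: centre of its underside. It stays where it is.
- lamp: Inspection lamp, fixed, right of the extractor: upright black panel 160 wide (y) x 110 high x 20 mm thick, spanning 85 to 195 mm above the bench, with a flat white light face on its -x side that looks roughly to the robot's left; on a stem and a foot 100 x 120 x 12 mm reaching 20 mm out before the face. Origin: on the bench below the middle of the face; z up.
- lamp_face (a point): Middle of the light face, 140 mm above the bench; axes as the lamp's, -x pointing out of the face.
- tin: closed steel paint tin, 76 dia x 85 mm; a loose bystander. Origin: centre of its underside.
- sample_jar: small white closed jar, 52 dia x 60 mm; a loose bystander. Origin: centre of its underside.
- wash_bottle: white capped bottle, 64 dia x 150 mm; a loose bystander. Origin: centre of its underside.
- pail_lid: loose white flat pail lid, 110 dia x 10 mm; a loose bystander. Origin: centre of its underside.
- palette_knife: spatula lying flat; a loose bystander. Origin: on its underside, near its middle.
- paint_brush: brush lying flat; a loose bystander. Origin: on its underside, near its middle.
- mixing_cup: empty white plastic cup, 72 dia x 80 mm; a loose bystander. Origin: centre of its underside.
There are look-alikes about, which are no part of the job. Leave any purple look-alike of the lamp alone.

How it is judged:
By the outcome, as a careful person would: the job done as asked, in the order asked, and still so for the second after the job is handed in, while the arm keeps its last pose, push and grip.
It also fails if it takes over 54 s, if anything falls off the work surface, if the arm or the gripper's body presses on something with over 40 N, if the wrist force passes 120 N, or if a joint passes its speed limit or range.

## Working session

There is one attempt and no reset: what is moved stays moved. The work goes in short steps, Python scripts to look and compute and a shell command to move; the robot and the scene stay as the last step left them, time stands still between calls to the robot, and variables do not carry over. Pictures are saved under pics/ and viewed, and the job is handed in when it is done.

```bash
ls; mkdir -p pics; cat > h.py <<'E'
import numpy as np, cv2
from workcell import env
from scipy.spatial.transform import Rotation as R
def cal(n):
    c=env.get_calibration(n); return np.array(c["camera_matrix"],float),np.array(c["D"],float),np.array(c["rvec"],float).ravel(),np.array(c["tvec"],float).ravel()
def unproj(n,u,v,d):
    K,D,r,t=cal(n); p=cv2.undistortPoints(np.array([[[u,v]]],float),K,D)[0,0]
    return R.from_rotvec(r).inv().apply(np.array([p[0]*d,p[1]*d,d])-t)
def ray(n,u,v):
    K,D,r,t=cal(n); p=cv2.undistortPoints(np.array([[[u,v]]],float),K,D)[0,0]
    Ri=R.from_rotvec(r).inv(); return Ri.apply(-t),Ri.apply([p[0],p[1],1])
def atz(n,u,v,z):
    o,d=ray(n,u,v); return o+d*(z-o[2])/d[2]
def proj(n,P):
    K,D,r,t=cal(n); return cv2.projectPoints(np.array(P,float).reshape(-1,1,3),r,t,K,D)[0][:,0]
def tri(u1,u2):
    o1,d1=ray("side",*u1);o2,d2=ray("top",*u2)
    A=np.stack([d1,-d2],1);s=np.linalg.lstsq(A,o2-o1,rcond=None)[0]
    a=o1+d1*s[0];b=o2+d2*s[1];return (a+b)/2,np.linalg.norm(a-b)
def cloud(n,dep):
    K,D,r,t=cal(n); h,w=dep.shape; uv=np.stack(np.meshgrid(np.arange(w),np.arange(h)),-1).reshape(-1,1,2).astype(float)
    p=cv2.undistortPoints(uv,K,D)[:,0]; d=dep.reshape(-1)
    c=np.c_[p*d[:,None],d]-t
    W=R.from_rotvec(r).inv().apply(c); W[d==0]=np.nan; return W.reshape(h,w,3)
def save(name,im): cv2.imwrite("pics/"+name,im[:,:,::-1])
E
python3 - <<'E'
from h import *
for n in("side","top"):
    im,d=env.read_camera(n); save(n+"0.png",im); np.savez(n+"0.npz",im=im,d=d)
    for l in ["extractor","deck","flap_handle","flap_hinge","filter","filter_tab","blank","lamp","lamp_face"]:
        r=env.landmark_of(l,n)
        print(n,l,[(round(x["p"],2),round(x["at"][0]*640),round(x["at"][1]*400)) for x in r[:3]])
s=env.sense();print(s)
E
```

```text
pics
side extractor [(0.93, 311, 171), (0.28, 350, 219)]
side deck [(0.92, 318, 159)]
side flap_handle [(0.68, 299, 139)]
side flap_hinge [(0.58, 336, 143)]
side filter []
side filter_tab []
side blank [(0.61, 318, 159)]
side lamp [(0.66, 370, 273), (0.58, 276, 341)]
side lamp_face [(0.72, 375, 239), (0.66, 270, 312), (0.55, 316, 170)]
top extractor [(0.71, 239, 194)]
top deck [(0.61, 401, 186)]
top flap_handle [(0.58, 235, 205), (0.34, 412, 177)]
top flap_hinge []
top filter []
top filter_tab []
top blank []
top lamp [(0.89, 400, 189), (0.86, 447, 292)]
top lamp_face [(0.96, 459, 292), (0.77, 412, 178), (0.3, 231, 203)]
{'clock': 1.0, 'qpos': array([ 1.39260794e+00,  3.84675686e-01,  7.88943254e-03, -1.48576125e-05,
       -1.19401739e+00, -2.58612821e-01]), 'joint_vel': array([ 0.00110206, -0.0007613 , -0.00042283, -0.00116533,  0.00077718,
       -0.00051115]), 'effort': array([-5.80054875e-04, -3.92094791e+01,  1.88625526e+01,  4.19052690e+00,
       -3.96001215e-04, -6.27857062e-06]), 'tcp_pos': array([0.26435714, 0.56630223, 0.24532041]), 'eef_rot': array([ 3.06695533e+00, -6.80690843e-01, -2.12217854e-05]), 'contact_force': array([ 0.14732465, -0.42751541, -0.44233906]), 'wrist_torque': array([0.02619816, 0.02081559, 0.00769213]), 'gripper_width': 0.9985728802330162}
```

View pics/side0.png

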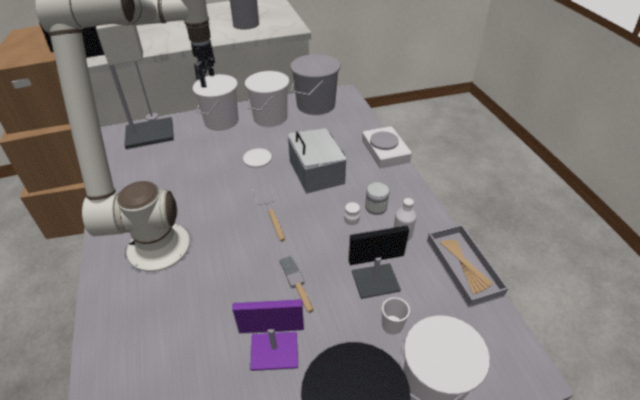

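View pics/top0.png

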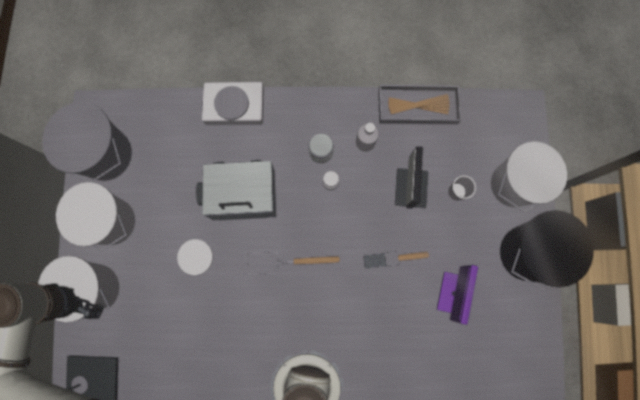

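```bash
python3 - <<'E'
from h import *
z=np.load("top0.npz");im=z["im"];W=cloud("top",z["d"]);np.save("Wt.npy",W)
z2=np.load("side0.npz");im2=z2["im"];W2=cloud("side",z2["d"]);np.save("Ws.npy",W2)
a=cv2.resize(im[145:235,185:290],None,fx=5,fy=5,interpolation=2)[:450,:]
b=cv2.resize(im2[115:200,270:360],None,fx=5,fy=5,interpolation=2)
c=np.zeros((450,525+450,3),np.uint8);
save("crop_ext.png",cv2.resize(np.hstack([a[:425],b]),(790,344)))
a=cv2.resize(im[140:215,385:440],None,fx=6,fy=6,interpolation=2)
b=cv2.resize(im2[220:300,340:415],None,fx=5,fy=5.625,interpolation=2)
save("crop_lamp.png",np.hstack([a,b]))
for n in("side","top"):
    K,D,r,t=cal(n);print(n,R.from_rotvec(r).inv().apply(-t))
for (u,v) in [(238,188),(220,170),(260,205),(240,205),(235,205),(415,178),(405,180),(300,150),(330,150)]: print("top",u,v,W[v,u])
for (u,v) in [(318,145),(299,139),(318,175),(375,245),(372,280),(360,240),(400,240)]: print("side",u,v,W2[v,u])
E
```

```text
side [ 0.24144855 -0.99484413  1.03009418]
top [ 0.32247022 -0.04546341  1.41960755]
top 238 188 [0.58122178 0.19669637 0.12265425]
top 220 170 [0.6349768  0.25139282 0.12174947]
top 260 205 [0.53036672 0.13087749 0.12957978]
top 240 205 [0.52508855 0.18224272 0.16246242]
top 235 205 [0.52404138 0.19499272 0.1689926 ]
top 415 178 [ 0.59393399 -0.30025725  0.19854255]
top 405 180 [ 0.62883894 -0.30713272  0.01218787]
top 300 150 [7.29230837e-01 2.44184667e-02 5.75440774e-04]
top 330 150 [ 0.70449412 -0.06992099  0.08681854]
side 318 145 [0.591955   0.19813307 0.12332144]
side 299 139 [0.52335239 0.19497618 0.16604084]
side 318 175 [0.56194845 0.1004481  0.07082263]
side 375 245 [ 0.59353854 -0.32039655  0.15905584]
side 372 280 [ 0.59559657 -0.32573018  0.00958406]
side 360 240 [ 0.55241547 -0.31270934  0.1847096 ]
side 400 240 [ 0.66294414 -0.32622038  0.16166641]
```

View pics/crop_ext.png

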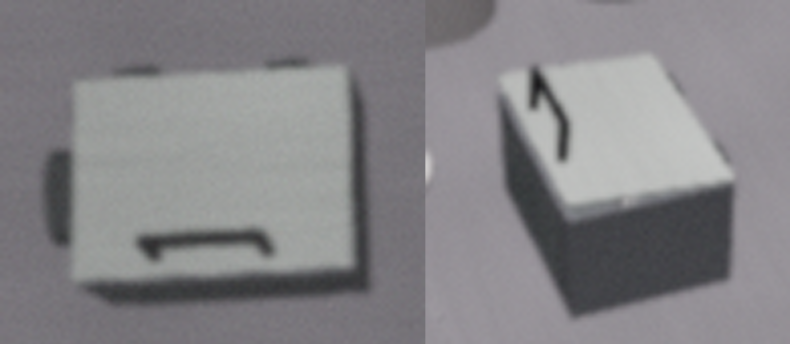

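View pics/crop_lamp.png

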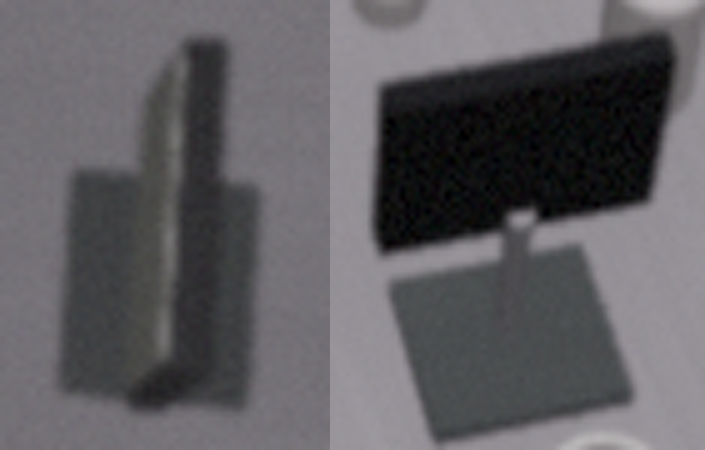

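```bash
cat > fit.py <<'E'
from h import *
W=np.load("Wt.npy");W2=np.load("Ws.npy")
def box(P,lo,hi): 
    P=P.reshape(-1,3); return P[np.all((P>lo)&(P<hi),1)]
def plane(P):
    for _ in range(5):
        c=P.mean(0);n=np.linalg.svd(P-c)[2][2]; r=(P-c)@n; P=P[abs(r)<2.5*r.std()+1e-4]
    return c,n*np.sign(n[np.argmax(abs(n))]),r.std(),len(P)
print("flap")
for w in(W,W2):
    P=box(w,[.55,.08,.11],[.68,.32,.14]);print(plane(P))
for w in(W,W2):
    P=box(w,[.45,.05,.1],[.7,.35,.145]);xy=np.float32(P[:,:2]);print(cv2.minAreaRect(xy),len(P),P.min(0),P.max(0))
# handle
for w in(W,W2):
    P=box(w,[.48,.1,.152],[.56,.3,.19]);xy=P[:,:2];c=xy.mean(0);v=np.linalg.svd(xy-c)[2][0];print("handle",P.mean(0),P.min(0),P.max(0),v,len(P))
# louver -x side / -y side
P=box(W2,[.5,.08,.02],[.66,.13,.1]);print("-y side",plane(P))
print("lamp")
P=box(W,[.5,-.4,.185],[.7,-.24,.21]);print("top strip",cv2.minAreaRect(np.float32(P[:,:2])),P.mean(0),len(P))
P=box(W,[.53,-.33,.09],[.68,-.27,.19]);print("face",plane(P),P.min(0),P.max(0))
P=box(W2,[.5,-.36,.09],[.7,-.25,.19]);print("back",plane(P),P.min(0),P.max(0))
P=box(W2,[.5,-.42,.19],[.7,-.24,.21]);print("top2",cv2.minAreaRect(np.float32(P[:,:2])),P.mean(0),len(P))
for w in(W,W2):
    P=box(w,[.5,-.42,.007],[.7,-.22,.02]);print("foot",cv2.minAreaRect(np.float32(P[:,:2])),len(P))
E
python3 fit.py
```

```text
flap
(array([0.60457209, 0.20085548, 0.12096791]), array([0.09046621, 0.00540804, 0.99588484]), np.float64(0.002439848870635208), 2437)
(array([0.6045296 , 0.19125359, 0.1208963 ]), array([0.09299764, 0.01276827, 0.99558446]), np.float64(0.0020818505385196604), 981)
((0.5862834453582764, 0.2019614577293396), (0.1581510603427887, 0.2007332742214203), 2.7609705924987793) 3475 [0.50380298 0.09823555 0.10005528] [0.66843736 0.30366206 0.14116628]
((0.5864468812942505, 0.20089209079742432), (0.15905381739139557, 0.20803962647914886), 2.6233785152435303) 1559 [0.50300946 0.09476645 0.1000681 ] [0.66778161 0.30551144 0.14415097]
handle [0.52710958 0.19799515 0.16925321] [0.52046351 0.15491855 0.15363281] [0.53316921 0.24113172 0.17714674] [ 0.05719234 -0.99836318] 118
handle [0.52640782 0.18972665 0.16610211] [0.51874791 0.15191216 0.15267953] [0.53515145 0.23906689 0.1735254 ] [ 0.079186   -0.99685986] 61
-y side (array([0.58564421, 0.10229665, 0.06055697]), array([-0.05268771,  0.99860992,  0.00149182]), np.float64(0.0023144437109008237), 691)
lamp
top strip ((0.6072854399681091, -0.30889
[... 238 characters left out ...]
9736573087723), 314) [ 0.53008395 -0.31885946  0.09257929] [ 0.67942218 -0.29009517  0.18988243]
back (array([ 0.6054695 , -0.3184075 ,  0.14173111]), array([ 0.09435683,  0.99553562, -0.00237024]), np.float64(0.0013387919550897998), 1346) [ 0.52628954 -0.32881821  0.09000117] [ 0.68717128 -0.29264835  0.18992934]
top2 ((0.606671154499054, -0.3095410168170929), (0.02402535453438759, 0.16020514070987701), 85.26319122314453) [ 0.6055387  -0.31096102  0.1947537 ] 391
foot ((0.5919445753097534, -0.3115890920162201), (0.2015903890132904, 0.17546667158603668), 78.57395935058594) 684
foot ((0.6217515468597412, -0.3398096561431885), (0.12435274571180344, 0.15518002212047577), 84.41881561279297) 1111
```

The black-panel lamp at top (415,178) / side (378,245) fits the description: its white face points to +y, the robot's left. The purple one at top (465,293) is the look-alike and stays untouched. The flap is ajar by about 0.09 rad. The handle bar is at roughly (0.528, 0.199, 0.165), and the box yaw is about 3°. The first move turns the tool while rising.

```bash
cat > go.py <<'E'
import sys
from h import *
# usage: x y z jawyaw_deg
a=[float(v) for v in sys.argv[1:5]]
s=env.sense();p=np.array(s["tcp_pos"]);M=R.from_rotvec(s["eef_rot"])
d=M.inv().apply(np.array(a[:3])-p)*100
y=M.apply([0,1,0]);yaw=np.degrees(np.arctan2(y[1],y[0]))
zt=M.apply([0,0,1])
dy=(a[3]-yaw+180)%360-180
print("clock",round(s["clock"],2),"tcp",p.round(4),"jawyaw",yaw.round(2),"tilt",zt.round(3),"q",np.round(s["qpos"],2),"F",np.round(s["contact_force"],1),"w",round(s["gripper_width"],3))
print("shift cm tool",d.round(2),"rz total rad",np.radians(-dy).round(3))
E
python3 -m crank '[[[0,0,0.12,0,0,-1,0],[0,0,0.12,0,0,-1,0],[0,0,0.12,0,0,-1,0],[0,0,0.12,0,0,-1,0],[0,0,0.12,0,0,-1,0],[0,0,0.12,0,0,-1,0],[0,0,0.12,0,0,-1,0],[0,0,0.12,0,0,-1,0],[0,0,0.12,0,0,0,0]]]'
python3 go.py 0.5285 0.199 0.26 -177
```

```text
clock: 1.75
tcp_pos: [0.2643, 0.5657, 0.3277]
eef_rot: [2.231, -2.207, 0.003]
contact_force: [-0.4, -0.1, 0.8]
gripper_width: 1.004
clock 1.75 tcp [0.2643 0.5657 0.3277] jawyaw -179.38 tilt [-0.001 -0.003 -1.   ] q [ 1.39  0.34  0.15 -0.   -1.38 -1.38] F [-0.4 -0.1  0.8] w 1.004
shift cm tool [ 36.93 -26.03   6.87] rz total rad -0.042
```

```bash
python3 -m crank '[[[0,0,-0.004,3.08,-2.17,0.5,0.4],[0,0,-0.004,3.08,-2.17,0.5,0.4],[0,0,-0.004,3.08,-2.17,0.5,0.4],[0,0,-0.004,3.08,-2.17,0.5,0.4],[0,0,-0.004,3.08,-2.17,0.5,0.4],[0,0,-0.004,3.08,-2.17,0.5,0.4],[0,0,-0.004,3.08,-2.17,0.5,0.4],[0,0,-0.004,3.08,-2.17,0.5,0.4],[0,0,-0.004,3.08,-2.17,0.5,0.4],[0,0,-0.004,3.08,-2.17,0.5,0.4],[0,0,-0.004,3.08,-2.17,0.5,0.4]]]'
python3 go.py 0.5285 0.199 0.23 -177
```

```text
clock: 2.67
tcp_pos: [0.5191, 0.2273, 0.2731]
eef_rot: [-2.289, 2.142, 0.001]
contact_force: [1.0, 0.4, 0.3]
gripper_width: 0.599
clock 2.67 tcp [0.5191 0.2273 0.2731] jawyaw -176.19 tilt [ 0.004  0.006 -1.   ] q [ 0.7   0.26 -0.1  -0.   -1.2  -0.63] F [1.  0.4 0.3] w 0.599
shift cm tool [ 2.91 -0.73  4.29] rz total rad 0.014
```

```bash
python3 -m crank '[[[0,0,0.01,1.45,-0.37,2.1,0.4],[0,0,0,1.45,-0.37,2.1,0.4],[0,0,0,0,0,0,0.4]]]'
python3 go.py 0.5285 0.199 0.16 -177
python3 - <<'E'
from h import *
for n in("side","top"):
    im,d=env.read_camera(n); 
    c=im[60:200,230:370] if n=="side" else im[110:250,170:310]
    save(n+"1.png",cv2.resize(c,None,fx=4,fy=4,interpolation=2))
E
```

```text
clock: 2.92
tcp_pos: [0.5327, 0.1918, 0.2295]
eef_rot: [-2.267, 2.163, -0.0]
contact_force: [-0.7, -0.4, 0.1]
gripper_width: 0.602
clock 2.92 tcp [0.5327 0.1918 0.2295] jawyaw -177.31 tilt [ 0.006  0.006 -1.   ] q [ 0.63  0.29 -0.17 -0.   -1.1  -0.58] F [-0.7 -0.4  0.1] w 0.602
shift cm tool [-0.7   0.42  6.95] rz total rad -0.005
```

View pics/side1.png

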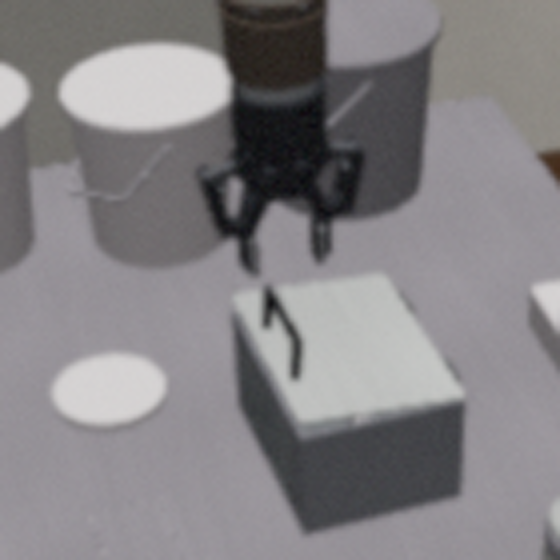

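View pics/top1.png

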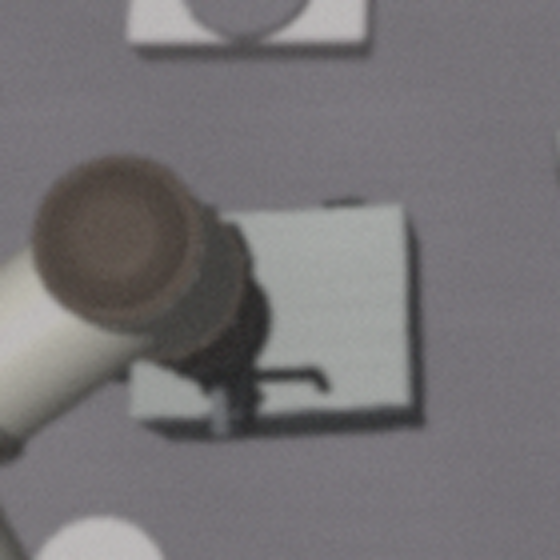

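```bash
python3 -m crank '[[[0,0,0,-0.35,0.2,2.3,0.4],[0,0,0,-0.35,0.2,2.3,0.4],[0,0,0,0,0,1.5,0.4],[0,0,0,0,0,0.6,0.4],[0,0,0,0,0,0,0.4]]]'
python3 go.py 0.5285 0.199 0.16 -177
python3 - <<'E'
from h import *
im,d=env.read_camera("side")
save("side2.png",cv2.resize(im[80:200,240:360],None,fx=5,fy=5,interpolation=2))
E
```

```text
clock: 3.43
tcp_pos: [0.5342, 0.2095, 0.173]
eef_rot: [-2.261, 2.135, -0.013]
contact_force: [0.4, 0.4, -0.3]
gripper_width: 0.599
clock 3.43 tcp [0.5342 0.2095 0.173 ] jawyaw -176.73 tilt [ 0.028  0.017 -0.999] q [ 0.66  0.35 -0.25  0.   -0.94 -0.6 ] F [ 0.4  0.4 -0.3] w 0.599
shift cm tool [1.03 0.67 1.26] rz total rad 0.005
```

View pics/side2.png

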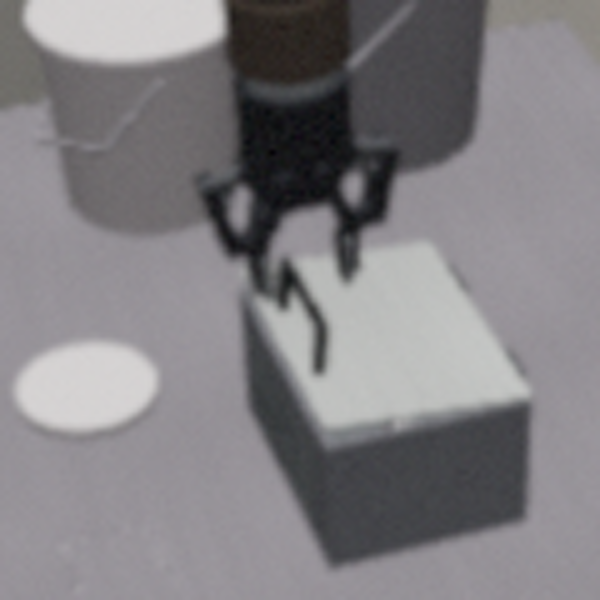

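```bash
cat >> go.py <<'E'
t=np.radians(a[3]); yv=np.array([np.cos(t),np.sin(t),0]);zv=np.array([0,0,-1.]);T=np.stack([np.cross(yv,zv),yv,zv],1)
print("rotvec tool",(M.inv()*R.from_matrix(T)).as_rotvec().round(3))
E
python3 go.py 0.5285 0.199 0.16 -177
```

```text
clock 3.48 tcp [0.5347 0.2097 0.1738] jawyaw -176.72 tilt [ 0.029  0.018 -0.999] q [ 0.66  0.35 -0.25  0.   -0.94 -0.6 ] F [-0.2  0.9  0. ] w 0.597
shift cm tool [1.05 0.72 1.34] rz total rad 0.005
rotvec tool [-0.03   0.016  0.005]
```

```bash
python3 -m crank '[[[-0.015,0.008,0.002,0.5,0.35,0.6,0.4],[-0.015,0.008,0.002,0.5,0.35,0.6,0.4],[0,0,0,0,0,0,0.4]]]'
python3 go.py 0.5285 0.199 0.16 -177
```

```text
clock: 3.73
tcp_pos: [0.5295, 0.201, 0.1646]
eef_rot: [-2.279, 2.156, -0.002]
contact_force: [-0.1, -0.4, 0.1]
gripper_width: 0.599
clock 3.73 tcp [0.5295 0.201  0.1646] jawyaw -176.81 tilt [ 0.004  0.002 -1.   ] q [ 0.65  0.36 -0.26  0.   -0.96 -0.59] F [-0.1 -0.4  0.1] w 0.599
shift cm tool [0.19 0.11 0.46] rz total rad 0.003
rotvec tool [-0.004  0.002  0.003]
```

Now close lightly on the bar.

```bash
python3 -m crank '[[[0,0,0,0.1,0.1,0.3,0.4],[0,0,0,0,0,0,0.7],[0,0,0,0,0,0,0.9],[0,0,0,0,0,0,1],[0,0,0,0,0,0,1],[0,0,0,0,0,0,1],[0,0,0,0,0,0,1]]]' 25
python3 go.py 0.5285 0.199 0.16 -177
python3 - <<'E'
from h import *
im,d=env.read_camera("side")
save("side3.png",cv2.resize(im[80:200,240:360],None,fx=5,fy=5,interpolation=2))
E
```

```text
clock: 4.32
tcp_pos: [0.5294, 0.1996, 0.1628]
eef_rot: [-2.276, 2.155, -0.003]
contact_force: [0.3, 0.4, 0.6]
gripper_width: 0.105
clock 4.32 tcp [0.5294 0.1996 0.1628] jawyaw -176.87 tilt [ 0.006  0.004 -1.   ] q [ 0.65  0.36 -0.26  0.   -0.95 -0.59] F [0.3 0.4 0.6] w 0.105
shift cm tool [0.05 0.09 0.27] rz total rad 0.002
rotvec tool [-0.006  0.004  0.002]
```

View pics/side3.png

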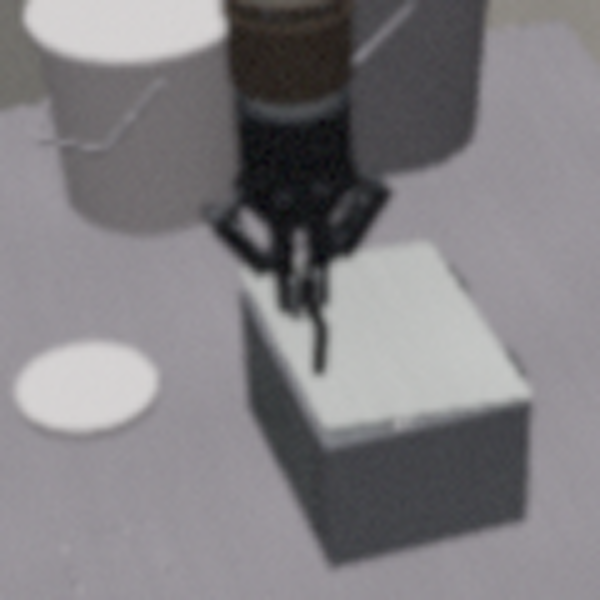

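```bash
cat > arc.py <<'E'
import sys
from h import *
n=int(sys.argv[1]);da=float(sys.argv[2]);rx=float(sys.argv[3])
s=env.sense();p=np.array(s["tcp_pos"]);M=R.from_rotvec(s["eef_rot"])
xh=np.array([.9986,.052,0]);H=np.array([.6597,.206,.110])
g=p+M.apply([0,0,-.005]);r=g-H;u=np.array([r@xh,r[2]])
a=np.arctan2(u[1],-u[0])-np.arctan2(43,135)
print("clock",round(s["clock"],2),"g",g.round(4),"radius",np.hypot(*u).round(4),"(.1417) angle",a.round(3),"z",M.apply([0,0,1]).round(3),"F",np.round(s["contact_force"],1),"w",round(s["gripper_width"],3),"q",np.round(s["qpos"],2))
f=lambda a:np.array([-.135*np.cos(a)+.043*np.sin(a),.135*np.sin(a)+.043*np.cos(a)])
Mi=M;pp=p
for i in range(n):
    b=a+da*(i+1);M2=Mi*R.from_rotvec([rx,0,0])
    gg=H+xh*f(b)[0]+np.array([0,0,f(b)[1]])
    gg[1]=g[1]+ (gg-g)[0]*.052
    t=gg-M2.apply([0,0,-.005]); print(round(b,2),(Mi.inv().apply(t-pp)*100).round(2)); Mi=M2;pp=t
E
python3 arc.py 6 0.07 -0.015
```

```text
clock 4.37 g [0.5293 0.1995 0.1678] radius 0.1427 (.1417) angle 0.108 z [ 0.006  0.004 -1.   ] F [-0.1 -0.5  0.5] w 0.108 q [ 0.65  0.36 -0.26  0.   -0.95 -0.59]
0.18 [-0.   -0.53 -0.85]
0.25 [-0.   -0.48 -0.86]
0.32 [-0.   -0.53 -0.84]
0.39 [-0.   -0.57 -0.81]
0.46 [-0.   -0.61 -0.77]
0.53 [-0.   -0.66 -0.74]
```

```bash
python3 -m crank '[[[-0.015,0,0,0,-0.45,-0.9,1],[-0.015,0,0,0,-0.48,-0.86,1],[-0.015,0,0,0,-0.53,-0.84,1],[-0.015,0,0,0,-0.57,-0.81,1],[-0.015,0,0,0,-0.61,-0.77,1],[-0.015,0,0,0,-0.66,-0.74,1]]]'
python3 arc.py 8 0.07 -0.015
```

```text
clock: 4.87
tcp_pos: [0.5551, 0.2008, 0.2044]
eef_rot: [2.22, -2.104, -0.119]
contact_force: [-5.2, 1.2, -1.1]
gripper_width: 0.106
clock 4.87 g [0.5556 0.2009 0.2093] radius 0.1439 (.1417) angle 0.453 z [-0.112 -0.005 -0.994] F [-5.2  1.2 -1.1] w 0.106 q [ 0.59  0.41 -0.04 -0.06 -1.22 -0.51]
0.52 [ 0.   -0.8  -0.63]
0.59 [ 0.   -0.66 -0.73]
0.66 [ 0.  -0.7 -0.7]
0.73 [ 0.   -0.74 -0.66]
0.8 [ 0.   -0.77 -0.61]
0.87 [ 0.   -0.8  -0.57]
0.94 [ 0.   -0.83 -0.52]
1.01 [ 0.   -0.86 -0.48]
```

```bash
python3 -m crank '[[[-0.015,0,0,0,-0.75,-0.65,1],[-0.015,0,0,0,-0.66,-0.73,1],[-0.015,0,0,0,-0.7,-0.7,1],[-0.015,0,0,0,-0.74,-0.66,1],[-0.015,0,0,0,-0.77,-0.61,1],[-0.015,0,0,0,-0.8,-0.57,1]]]'
python3 arc.py 8 0.07 -0.015
```

```text
clock: 5.37
tcp_pos: [0.5916, 0.2028, 0.2341]
eef_rot: [2.142, -2.026, -0.248]
contact_force: [-5.2, 0.8, 3.3]
gripper_width: 0.105
clock 5.37 g [0.5928 0.2029 0.239 ] radius 0.1453 (.1417) angle 0.784 z [-0.245 -0.018 -0.969] F [-5.2  0.8  3.3] w 0.105 q [ 0.54  0.51  0.21 -0.11 -1.49 -0.46]
0.85 [ 0.   -1.   -0.36]
0.92 [ 0.01 -0.79 -0.59]
0.99 [ 0.   -0.82 -0.54]
1.06 [ 0.   -0.85 -0.5 ]
1.13 [ 0.   -0.88 -0.45]
1.2 [ 0.  -0.9 -0.4]
1.27 [ 0.   -0.92 -0.35]
1.34 [ 0.   -0.94 -0.3 ]
```

```bash
python3 -m crank '[[[-0.005,0,0,0,-0.9,-0.4,1],[-0.005,0,0,0,-0.79,-0.58,1],[-0.005,0,0,0,-0.82,-0.53,1],[-0.005,0,0,0,-0.85,-0.47,1],[-0.005,0,0,0,-0.88,-0.42,1],[-0.005,0,0,0,-0.9,-0.36,1]]]'
python3 arc.py 8 0.07 -0.005
python3 - <<'E'
from h import *
im,d=env.read_camera("side")
save("side4.png",cv2.resize(im[60:200,230:370],None,fx=4,fy=4,interpolation=2))
E
```

```text
clock: 5.87
tcp_pos: [0.6396, 0.2054, 0.2515]
eef_rot: [2.107, -1.985, -0.3]
contact_force: [-4.2, 0.5, 2.9]
gripper_width: 0.105
clock 5.87 g [0.6411 0.2055 0.2562] radius 0.1474 (.1417) angle 1.136 z [-0.304 -0.028 -0.952] F [-4.2  0.5  2.9] w 0.105 q [ 0.5   0.62  0.43 -0.12 -1.67 -0.43]
1.21 [ 0.   -1.16  0.13]
1.28 [ 0.01 -0.93 -0.33]
1.35 [ 0.01 -0.95 -0.27]
1.42 [ 0.01 -0.97 -0.2 ]
1.49 [ 0.01 -0.98 -0.14]
1.56 [ 0.01 -0.99 -0.08]
1.63 [ 0.01 -0.99 -0.01]
1.7 [ 0.   -0.99  0.05]
```

View pics/side4.png

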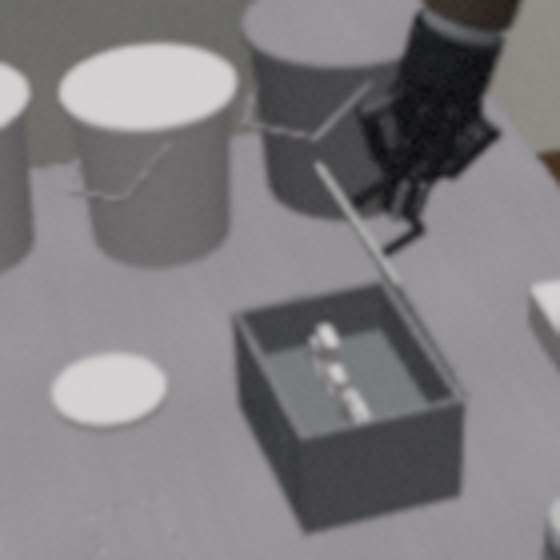

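```bash
python3 -m crank '[[[0,0,0,0,-1.0,-0.15,1],[0,0,0,0,-0.93,-0.2,1],[0,0,0,0,-0.95,-0.15,1],[0,0,0,0,-0.97,-0.1,1],[0,0,0,0,-0.98,-0.05,1],[0,0,0,0,-0.99,0,1]]]'
python3 arc.py 4 0.07 0
```

```text
clock: 6.42
tcp_pos: [0.6953, 0.2083, 0.2494]
eef_rot: [2.104, -1.976, -0.301]
contact_force: [-1.9, 0.4, 2.3]
gripper_width: 0.104
clock 6.42 g [0.6968 0.2084 0.2542] radius 0.1489 (.1417) angle 1.515 z [-0.31  -0.033 -0.95 ] F [-1.9  0.4  2.3] w 0.104 q [ 0.47  0.74  0.64 -0.11 -1.77 -0.41]
1.58 [-0.   -1.04  0.69]
1.65 [ 0.01 -0.99  0.04]
1.72 [ 0.01 -0.99  0.11]
1.79 [ 0.01 -0.98  0.18]
```

```bash
python3 -m crank '[[[0,0,0,0,-1.0,0.3,1],[0,0,0,0,-0.9,0.25,1],[0,0,0,0,0,0,1]]]'
python3 arc.py 1 0.07 0
python3 - <<'E'
from h import *
for n in("side","top"):
    im,d=env.read_camera(n)
    c=im[60:200,230:370] if n=="side" else im[110:250,170:310]
    save(n+"5.png",cv2.resize(c,None,fx=4,fy=4,interpolation=2))
    W=cloud(n,d)
    if n=="side": np.savez("s5.npz",im=im,W=W)
from fit import box,plane
E
```

```text
clock: 6.67
tcp_pos: [0.7139, 0.2093, 0.2424]
eef_rot: [2.108, -1.978, -0.295]
contact_force: [-0.3, -1.1, -4.2]
gripper_width: 0.103
clock 6.67 g [0.7154 0.2094 0.2472] radius 0.1481 (.1417) angle 1.649 z [-0.304 -0.033 -0.952] F [-0.3 -1.1 -4.2] w 0.103 q [ 0.46  0.77  0.69 -0.11 -1.78 -0.4 ]
1.72 [-0.   -0.94  0.75]
flap
(array([0.60457209, 0.20085548, 0.12096791]), array([0.09046621, 0.00540804, 0.99588484]), np.float64(0.002439848870635208), 2437)
(array([0.6045296 , 0.19125359, 0.1208963 ]), array([0.09299764, 0.01276827, 0.99558446]), np.float64(0.0020818505385196604), 981)
((0.5862834453582764, 0.2019614577293396), (0.1581510603427887, 0.2007332742214203), 2.7609705924987793) 3475 [0.50380298 0.09823555 0.10005528] [0.66843736 0.30366206 0.14116628]
((0.5864468812942505, 0.20089209079742432), (0.15905381739139557, 0.20803962647914886), 2.6233785152435303) 1559 [0.50300946 0.09476645 0.1000681 ] [0.66778161 0.30551144 0.14415097]
handle [0.52710958 0.19799515 0.16925321] [0.52046351 0.15491855 0.15363281] [0.53316921 0.24113172 0.17714674] [ 0.05719234 -0.99836318] 118
handle 
[... 559 characters left out ...]
9736573087723), 314) [ 0.53008395 -0.31885946  0.09257929] [ 0.67942218 -0.29009517  0.18988243]
back (array([ 0.6054695 , -0.3184075 ,  0.14173111]), array([ 0.09435683,  0.99553562, -0.00237024]), np.float64(0.0013387919550897998), 1346) [ 0.52628954 -0.32881821  0.09000117] [ 0.68717128 -0.29264835  0.18992934]
top2 ((0.606671154499054, -0.3095410168170929), (0.02402535453438759, 0.16020514070987701), 85.26319122314453) [ 0.6055387  -0.31096102  0.1947537 ] 391
foot ((0.5919445753097534, -0.3115890920162201), (0.2015903890132904, 0.17546667158603668), 78.57395935058594) 684
foot ((0.6217515468597412, -0.3398096561431885), (0.12435274571180344, 0.15518002212047577), 84.41881561279297) 1111
```

View pics/side5.png

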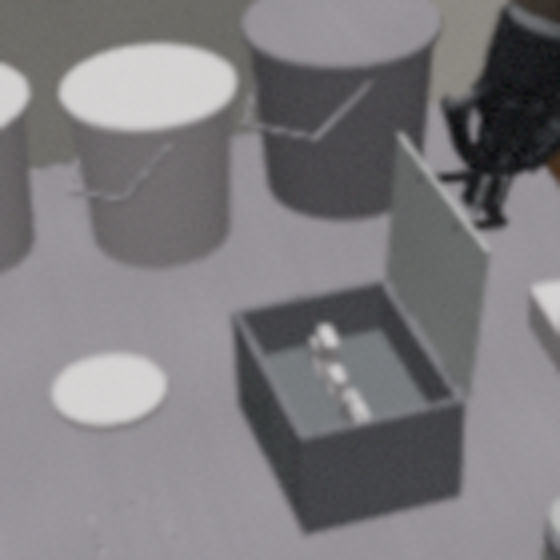

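View pics/top5.png

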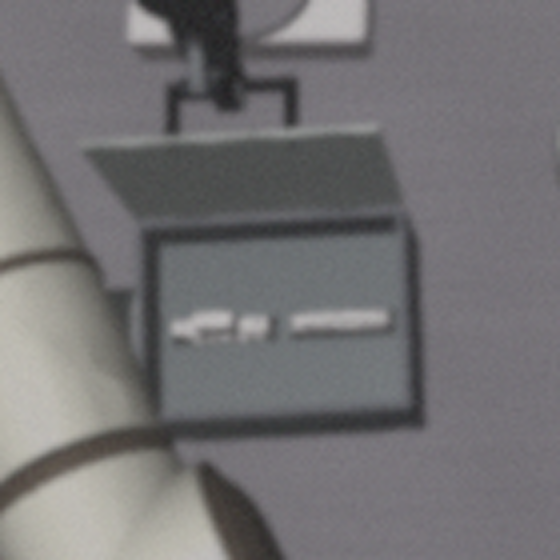

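```bash
sed -i '/^print("flap")/,$d' fit.py; python3 - <<'E'
from fit import *
z=np.load("s5.npz");P=box(z["W"],[.62,.11,.13],[.72,.3,.25]);c,n,s,k=plane(P);print(c,n,s,k)
z=None
im,d=env.read_camera("top")
save("tab_zoom.png",cv2.resize(im[160:215,200:280],None,fx=9,fy=9,interpolation=2))
W=cloud("top",d);np.save("Wt2.npy",W)
P=box(W,[.54,.11,.08],[.63,.29,.105]);print(P.min(0),P.max(0),len(P),np.median(P,0))
print(cv2.minAreaRect(np.float32(P[:,:2])))
for y0,y1 in((.11,.2),(.2,.3)):
    Q=P[(P[:,1]>y0)&(P[:,1]<y1)];print(len(Q),Q.mean(0) if len(Q) else '',Q.min(0),Q.max(0)) if len(Q) else 0
P=box(W,[.54,.11,.066],[.63,.29,.082]);print("frame",len(P),P.min(0),P.max(0),P.mean(0))
for l in("filter_tab","filter","blank","deck"):
    print(l,[(round(x["p"],2),round(x["at"][0]*640,1),round(x["at"][1]*400,1)) for x in env.landmark_of(l,"top")[:3]])
E
```

```text
[0.66543192 0.19980054 0.19132694] [ 0.99499471  0.05699729 -0.08207826] 0.0011999217818350195 686
[0.57429856 0.12658242 0.08001957] [0.58925495 0.26996644 0.10394538] 83 [0.58275121 0.23651426 0.09633459]
((0.5815846920013428, 0.19823259115219116), (0.011785279028117657, 0.14363643527030945), 1.4197845458984375)
25 [0.58467985 0.15384525 0.08245067] [0.58035469 0.12658242 0.08001957] [0.58925495 0.1865132  0.08800619]
58 [0.58021994 0.24423641 0.09744853] [0.57429856 0.22528683 0.08057412] [0.58615084 0.26996644 0.10394538]
frame 165 [0.5733905  0.12141809 0.06626446] [0.59121296 0.28176845 0.08180177] [0.58258282 0.19317092 0.07519355]
filter_tab [(0.48, 222.9, 187.1), (0.3, 364.6, 140.2)]
filter [(0.6, 360.2, 140.8), (0.43, 230.9, 195.1), (0.42, 225.1, 192.5)]
blank [(0.61, 243.8, 194.4), (0.47, 257.8, 193.3)]
deck [(0.58, 242.9, 191.3)]
```

View pics/tab_zoom.png

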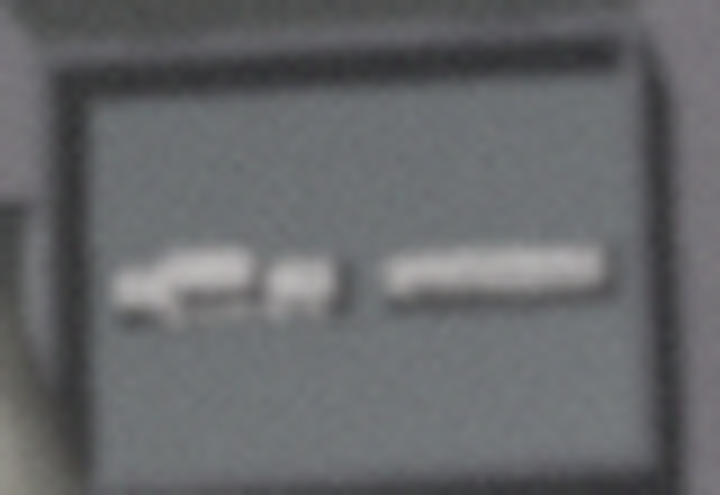

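```bash
python3 -m crank '[[[0,0,0,0,0,0,0.75],[0,0,0,0,0,0,0.68],[0,0,0,0,0,0,0.68],[0,0,0,0,0,0,0.68],[0,0,0,0,0,-0.7,0.68],[0,0,0,0,0,-1.2,0.68],[0,0,0,0,0,-2,0.68],[0,0,0,0,0,-2.5,0.68],[0,0,0,0,0,-2.5,0.68]]]'
python3 go.py 0.581 0.246 0.35 -177
python3 - <<'E'
from fit import *
im,d=env.read_camera("side")
save("side6.png",cv2.resize(im[50:200,230:390],None,fx=4,fy=4,interpolation=2))
P=box(cloud("side",d),[.62,.11,.13],[.72,.3,.25]);print(plane(P))
E
```

```text
clock: 7.77
tcp_pos: [0.736, 0.212, 0.3279]
eef_rot: [2.098, -1.963, -0.307]
contact_force: [0.4, -0.4, -0.4]
gripper_width: 0.322
clock 7.77 tcp [0.736  0.212  0.3279] jawyaw -176.38 tilt [-0.321 -0.039 -0.946] q [ 0.45  0.85  1.04 -0.12 -2.07 -0.42] F [ 0.4 -0.4 -0.4] w 0.322
shift cm tool [-4.43 15.15  2.75] rz total rad 0.011
rotvec tool [ 0.329 -0.02   0.014]
(array([0.66460114, 0.20021895, 0.19186388]), array([ 0.99584547,  0.05493301, -0.07262341]), np.float64(0.00115988204103395), 677)
```

View pics/side6.png

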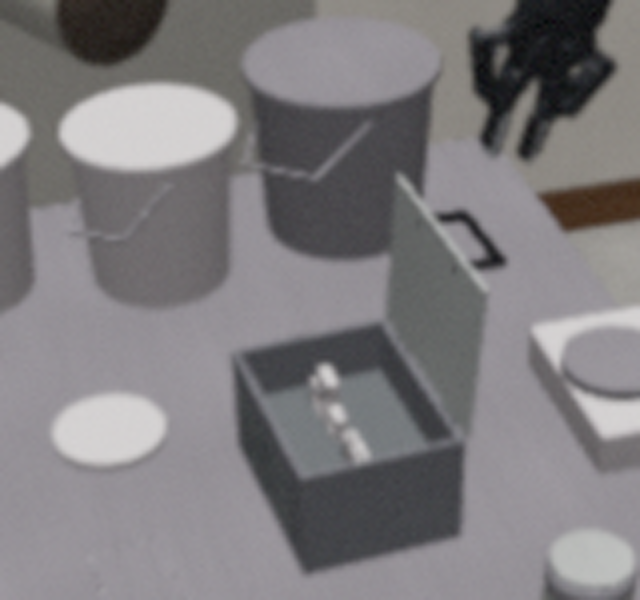

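```bash
python3 -m crank '[[[0,0,0,0,0,-2,0.6],[0,0,0,-0.5,1,-1.5,0.5],[0.08,0,0,-1,2,-1,0.5],[0.08,-0.01,0,-1,2.5,0,0.5],[0.08,-0.01,0,-1,2.5,0,0.5],[0.08,0,0,-1,2.5,0,0.5],[0,0,0,0,2,0,0.5],[0,0,0,0,1,0,0.5],[0,0,0,0,0,0,0.5]]]'
python3 go.py 0.581 0.246 0.25 -177
```

```text
clock: 8.57
tcp_pos: [0.6219, 0.2519, 0.3758]
eef_rot: [2.275, -2.134, -0.013]
contact_force: [0.1, 0.7, 0.4]
gripper_width: 0.493
clock 8.57 tcp [0.6219 0.2519 0.3758] jawyaw -176.33 tilt [-0.021 -0.01  -1.   ] q [ 0.62  0.43  0.4  -0.   -1.56 -0.56] F [0.1 0.7 0.4] w 0.493
shift cm tool [ 0.22  3.84 12.67] rz total rad 0.012
rotvec tool [ 0.022 -0.009  0.012]
```

```bash
python3 -m crank '[[[0.01,-0.005,0.006,0.1,2,1,0.5],[0.01,-0.005,0.006,0.1,1.8,2,0.5],[0,0,0,0,0,3,0.5],[0,0,0,0,0,3,0.5],[0,0,0,0,0,3,0.5],[0,0,0,0,0,0.5,0.5],[0,0,0,0,0,0,0.5]]]'
python3 go.py 0.581 0.246 0.15 -177
python3 - <<'E'
from fit import *
for n in("side","top"):
    im,d=env.read_camera(n)
    c=im[90:180,270:360] if n=="side" else im[140:240,180:280]
    save(n+"7.png",cv2.resize(c,None,fx=6,fy=6,interpolation=2))
E
```

```text
clock: 9.15
tcp_pos: [0.5878, 0.2488, 0.2552]
eef_rot: [-2.266, 2.153, -0.005]
contact_force: [0.7, 0.0, 0.1]
gripper_width: 0.501
clock 9.15 tcp [0.5878 0.2488 0.2552] jawyaw -177.09 tilt [ 0.013  0.009 -1.   ] q [ 0.65  0.39  0.05  0.   -1.21 -0.6 ] F [0.7 0.  0.1] w 0.501
shift cm tool [ 0.33  0.84 10.5 ] rz total rad -0.002
rotvec tool [-0.014  0.008 -0.001]
```

View pics/side7.png

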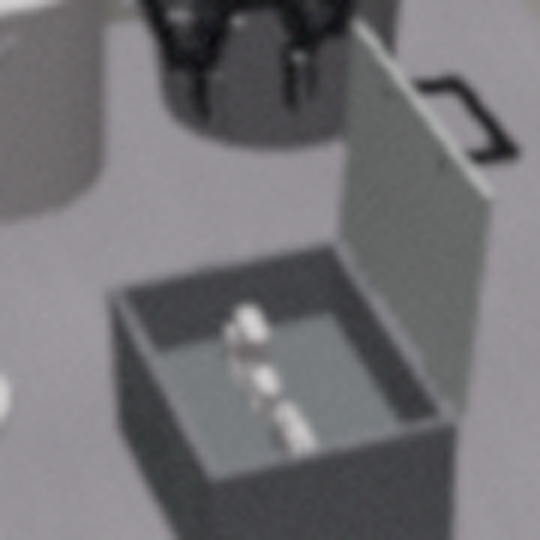

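```bash
python3 - <<'E'
from fit import *
print(tri((312,143.3),(223.3,189.3)), atz("top",223.3,189.3,.1),atz("side",312,143.3,.1))
P=box(np.load("Wt2.npy"),[.54,.21,.092],[.63,.29,.105]);print(P.mean(0),P.min(0),P.max(0),len(P))
E
python3 -m crank '[[[-0.007,0.004,0,0.17,0.42,2.5,0.5],[-0.007,0.004,0,0.17,0.42,2.5,0.5],[0,0,0,0,0,2.5,0.5],[0,0,0,0,0,2,0.5],[0,0,0,0,0,0,0.5]]]'
python3 go.py 0.581 0.246 0.11 -177
```

```text
(array([0.58225013, 0.24408234, 0.10099597]), np.float64(0.0010275538744430616)) [0.58192851 0.24436    0.1       ] [0.58314743 0.24544255 0.1       ]
[0.58047739 0.24542432 0.09951603] [0.57429856 0.22996599 0.09239087] [0.58615084 0.26035083 0.10394538] 49
clock: 9.67
tcp_pos: [0.5904, 0.2502, 0.172]
eef_rot: [-2.258, 2.145, -0.012]
contact_force: [-0.7, 0.0, -0.6]
gripper_width: 0.503
clock 9.67 tcp [0.5904 0.2502 0.172 ] jawyaw -177.08 tilt [ 0.024  0.014 -1.   ] q [ 0.65  0.46 -0.07  0.   -1.01 -0.61] F [-0.7  0.  -0.6] w 0.503
shift cm tool [0.45 1.11 6.17] rz total rad -0.001
rotvec tool [-0.025  0.013 -0.001]
```

```bash
python3 -m crank '[[[-0.016,0.008,0,0.25,0.7,1.2,0.5],[-0.016,0.008,0,0.25,0.5,1.5,0.5],[-0.008,0.004,0,0,0.1,1.0,0.5],[0,0,0,0,0,0,0.5]]]'
python3 go.py 0.582 0.2455 0.085 -177
```

```text
clock: 10.0
tcp_pos: [0.5813, 0.2465, 0.1387]
eef_rot: [2.272, -2.157, -0.004]
contact_force: [0.7, -0.2, -0.3]
gripper_width: 0.499
clock 10.0 tcp [0.5813 0.2465 0.1387] jawyaw -177.03 tilt [-0.008 -0.005 -1.   ] q [ 0.66  0.49 -0.11 -0.   -0.98 -0.6 ] F [ 0.7 -0.2 -0.3] w 0.499
shift cm tool [ 0.08 -0.1   5.37] rz total rad -0.001
rotvec tool [ 0.008 -0.004 -0.   ]
```

```bash
python3 - <<'E'
from fit import *
for n in("side","top"):
    im,d=env.read_camera(n)
    c=im[90:180,270:360] if n=="side" else im[140:240,180:280]
    save(n+"8.png",cv2.resize(c,None,fx=6,fy=6,interpolation=2))
E
```

```text
(no output)
```

View pics/side8.png

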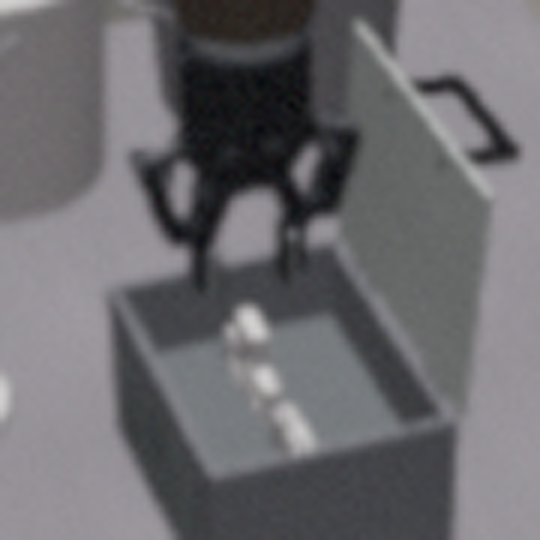

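```bash
python3 -m crank '[[[0.0,0,0,0.05,0,1.5,0.5],[-0.008,0.004,0,0,0.05,1.5,0.5],[-0.008,0.004,0,0,0.05,1,0.5],[-0.005,0.002,0,0,0,0.6,0.5],[0,0,0,0,0,0,0.5]]]'
python3 go.py 0.582 0.2455 0.087 -177
```

```text
clock: 10.52
tcp_pos: [0.5835, 0.2476, 0.0959]
eef_rot: [2.264, -2.146, -0.01]
contact_force: [0.2, 0.3, -0.1]
gripper_width: 0.501
clock 10.52 tcp [0.5835 0.2476 0.0959] jawyaw -176.94 tilt [-0.02  -0.012 -1.   ] q [ 0.65  0.54 -0.13 -0.   -0.92 -0.6 ] F [ 0.2  0.3 -0.1] w 0.501
shift cm tool [0.19 0.14 0.9 ] rz total rad 0.001
rotvec tool [ 0.02  -0.011  0.001]
```

```bash
python3 -m crank '[[[0.01,-0.005,0,0.15,0.1,0.5,0.5],[0.008,-0.005,0,0.05,0,0.3,0.5],[0,0,0,0,0,0,0.5]]]' 25
python3 go.py 0.582 0.2455 0.087 -177
```

```text
clock: 10.77
tcp_pos: [0.5833, 0.2459, 0.0877]
eef_rot: [2.28, -2.16, -0.001]
contact_force: [0.2, 0.2, 0.6]
gripper_width: 0.496
clock 10.77 tcp [0.5833 0.2459 0.0877] jawyaw -176.9 tilt [-0.001 -0.001 -1.   ] q [ 0.65  0.54 -0.16 -0.   -0.87 -0.6 ] F [0.2 0.2 0.6] w 0.496
shift cm tool [0.03 0.13 0.07] rz total rad 0.002
rotvec tool [ 0.001 -0.     0.002]
```

```bash
python3 -m crank '[[[0,0,0,0,0,0,0.6],[0,0,0,0,0,0,0.7],[0,0,0,0,0,0,0.78],[0,0,0,0,0,0,0.82],[0,0,0,0,0,0,0.85],[0,0,0,0,0,0,0.88],[0,0,0,0,0,0,0.95],[0,0,0,0,0,0,1],[0,0,0,0,0,0,1]]]' 25
python3 go.py 0.582 0.2455 0.15 -177
python3 - <<'E'
from fit import *
im,d=env.read_camera("side")
save("side9.png",cv2.resize(im[90:180,270:360],None,fx=6,fy=6,interpolation=2))
E
```

```text
clock: 11.52
tcp_pos: [0.5844, 0.2467, 0.0897]
eef_rot: [-2.28, 2.159, -0.001]
contact_force: [0.0, 0.5, -0.8]
gripper_width: 0.135
clock 11.52 tcp [0.5844 0.2467 0.0897] jawyaw -176.88 tilt [ 0.002  0.001 -1.   ] q [ 0.65  0.54 -0.16  0.   -0.87 -0.6 ] F [ 0.   0.5 -0.8] w 0.135
shift cm tool [ 0.1   0.24 -6.03] rz total rad 0.002
rotvec tool [-0.002  0.001  0.002]
```

View pics/side9.png

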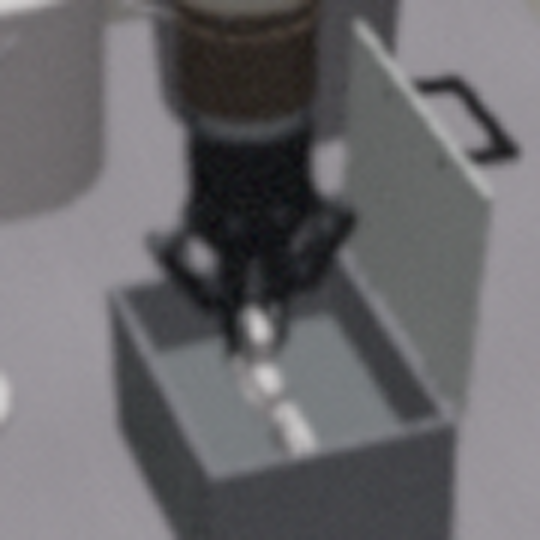

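```bash
python3 -m crank '[[[0,0,0,0,0,-0.6,1],[0,0,0,0,0,-1,1],[0,0,0,0,0,-1,1],[0,0,0,0,0,-1,1]]]'
python3 go.py 0.584 0.2465 0.15 -177
```

```text
clock: 11.9
tcp_pos: [0.5829, 0.2456, 0.1258]
eef_rot: [2.278, -2.158, -0.002]
contact_force: [-0.4, 0.2, -0.7]
gripper_width: 0.138
clock 11.9 tcp [0.5829 0.2456 0.1258] jawyaw -176.9 tilt [-0.004 -0.002 -1.   ] q [ 0.65  0.5  -0.12 -0.   -0.95 -0.6 ] F [-0.4  0.2 -0.7] w 0.138
shift cm tool [-0.07 -0.11 -2.42] rz total rad 0.002
rotvec tool [ 0.004 -0.002  0.002]
```

```bash
python3 -m crank '[[[0.002,-0.001,0,0,-0.05,-1.5,1],[0.002,0,0,0,0,-1.5,1],[0.002,0,0,0,0,-2,1],[0.002,0,0,0,0,-2,1],[0.002,0,0,0,0,-2,1],[0.002,0,0,0,0,-2,1],[0.002,0,0,0,0,-2,1],[0.002,0,0,0,0,-2,1],[0,0,0,0,0,-1,1],[0,0,0,0,0,0,1]]]'
python3 go.py 0.584 0.2465 0.29 -177
python3 - <<'E'
from fit import *
im,d=env.read_camera("side")
save("side10.png",cv2.resize(im[60:180,250:370],None,fx=5,fy=5,interpolation=2))
E
```

```text
clock: 12.73
tcp_pos: [0.5826, 0.245, 0.3103]
eef_rot: [-2.262, 2.143, -0.022]
contact_force: [-0.4, -0.1, -1.2]
gripper_width: 0.136
clock 12.73 tcp [0.5826 0.245  0.3103] jawyaw -176.91 tilt [ 0.028  0.009 -1.   ] q [ 0.66  0.35  0.11  0.01 -1.31 -0.61] F [-0.4 -0.1 -1.2] w 0.136
shift cm tool [-0.13 -0.09  2.03] rz total rad 0.002
rotvec tool [-0.028  0.007  0.002]
```

View pics/side10.png

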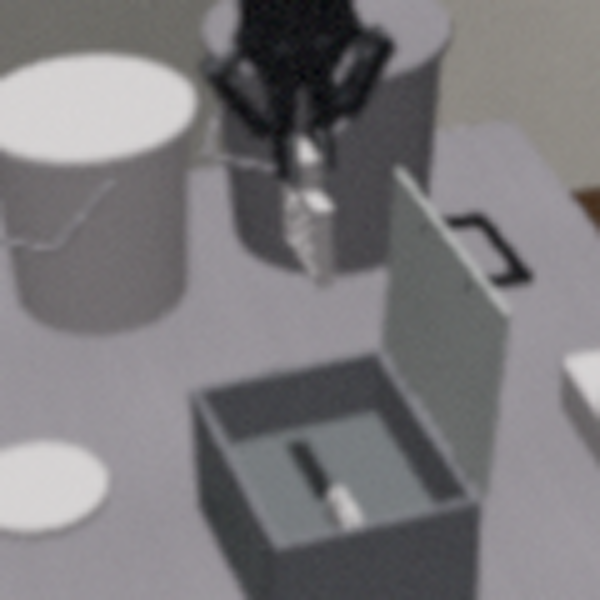

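```bash
python3 -m crank '[[[-0.01,0,0.1,0,0,0,1],[-0.01,0,0.115,0,0,0,1],[0,0,0.115,0,0,0,1],[0,0,0.115,0,0,0,1],[0,0,0.115,0,0,0,1],[0,0,0.115,0,0,0,1],[0,0,0.115,0,0,0,1],[0,0,0.115,0,0,0,1],[0,0,0.115,0,0,0,1],[0,0,0.115,0,0,0,1],[0,0,0.115,0,0,0,1],[0,0,0.1,0,0,0,1]]]'
python3 go.py 0.611 -0.18 0.31 84.6
```

```text
clock: 13.78
tcp_pos: [0.5758, 0.242, 0.2992]
eef_rot: [0.323, -3.111, -0.006]
contact_force: [0.2, 0.5, -0.9]
gripper_width: 0.136
clock 13.78 tcp [0.5758 0.242  0.2992] jawyaw 101.86 tilt [-0.014  0.003 -1.   ] q [ 0.65  0.36  0.11 -0.01 -1.33 -2.01] F [ 0.2  0.5 -0.9] w 0.136
shift cm tool [  5.25 -42.02  -1.24] rz total rad 0.301
rotvec tool [ 0.003 -0.014  0.301]
```

```bash
python3 -m crank '[[[0,-0.004,0.1,0,-1,-0.3,1],[0,-0.004,0.1,0,-1.5,-0.4,1],[0,-0.003,0.09,0,-2,-0.4,1],[0,0,0,0,-2,0,1]]]'
python3 go.py 0.611 -0.18 0.31 84.6
```

```text
clock: 14.12
tcp_pos: [0.5754, 0.178, 0.3044]
eef_rot: [-0.152, -3.126, 0.001]
contact_force: [-0.3, 1.2, -1.2]
gripper_width: 0.136
clock 14.12 tcp [0.5754 0.178  0.3044] jawyaw 84.43 tilt [-0.012 -0.    -1.   ] q [ 0.57  0.32  0.06 -0.01 -1.32 -2.23] F [-0.3  1.2 -1.2] w 0.136
shift cm tool [ -7.01 -35.29  -0.59] rz total rad -0.003
rotvec tool [-0.001 -0.012 -0.003]
```

```bash
python3 -m crank '[[[0,-0.003,0,-0.6,-2.5,0,1],[0,-0.003,0,-0.6,-2.9,0,1],[0,-0.003,0,-0.6,-2.9,0,1],[0,0,0,-0.6,-2.9,0,1],[0,0,0,-0.6,-2.9,0,1],[0,0,0,-0.6,-2.9,0,1],[0,0,0,-0.6,-2.9,0,1],[0,0,0,-0.6,-2.9,0,1],[0,0,0,-0.6,-2.9,0,1],[0,0,0,-0.6,-2.9,0,1],[0,0,0,-0.6,-2,0,1],[0,0,0,0,-1,0,1]]]'
python3 go.py 0.611 -0.19 0.25 84.6
```

```text
clock: 15.12
tcp_pos: [0.6029, -0.159, 0.2926]
eef_rot: [-0.151, -3.112, 0.004]
contact_force: [0.4, -0.3, -0.4]
gripper_width: 0.133
clock 15.12 tcp [ 0.6029 -0.159   0.2926] jawyaw 84.45 tilt [-0.026 -0.001 -1.   ] q [ 0.    0.37  0.1   0.   -1.33 -1.67] F [ 0.4 -0.3 -0.4] w 0.133
shift cm tool [-1.21 -2.99  4.24] rz total rad -0.003
rotvec tool [-0.003 -0.026 -0.003]
```

```bash
python3 -m crank '[[[0,-0.013,0,-0.6,-1.5,1.5,1],[0,-0.013,0,-0.6,-1.5,2,1],[0,0,0,0,0,2,1],[0,0,0,0,0,2,1],[0,0,0,0,0,1.5,1],[0,0,0,0,0,0.5,1],[0,0,0,0,0,0,1]]]'
python3 go.py 0.611 -0.256 0.187 84.6
```

```text
clock: 15.7
tcp_pos: [0.6075, -0.1936, 0.1898]
eef_rot: [-0.16, -3.132, 0.002]
contact_force: [0.5, 0.2, -0.0]
gripper_width: 0.134
clock 15.7 tcp [ 0.6075 -0.1936  0.1898] jawyaw 84.13 tilt [-0.006 -0.001 -1.   ] q [-0.05  0.45 -0.03  0.   -1.09 -1.62] F [ 0.5  0.2 -0. ] w 0.134
shift cm tool [-0.99 -6.17  0.28] rz total rad -0.008
rotvec tool [-0.002 -0.006 -0.008]
```

```bash
python3 -m crank '[[[0,-0.003,-0.004,-0.3,-1.2,0.1,1],[0,-0.003,-0.004,-0.3,-1.2,0.1,1],[0,0,0,-0.2,-1.2,0,1],[0,0,0,-0.1,-1.2,0,1],[0,0,0,0,-0.8,0,1],[0,0,0,0,0,0,1],[0,0,0,0,0,0,1]]]'
python3 go.py 0.611 -0.256 0.187 84.6
python3 - <<'E'
from fit import *
for n in("side","top"):
    im,d=env.read_camera(n);W=cloud(n,d);np.savez(n+"11.npz",im=im,W=W)
    c=im[170:300,320:430] if n=="side" else im[120:230,350:460]
    save(n+"11.png",cv2.resize(c,None,fx=4.5,fy=4.5,interpolation=2))
    P=box(W,[.54,-.27,.09],[.68,-.23,.18]);print(n,len(P),P.mean(0) if len(P) else '',P.min(0),P.max(0))
    P=box(W,[.5,-.34,.09],[.7,-.285,.19]);print("lamp",plane(P)[:3])
    for l in("filter_window","filter_tab","filter","lamp_face"): print(l,[(round(x["p"],2),round(x["at"][0]*640,1),round(x["at"][1]*400,1)) for x in env.landmark_of(l,n)[:3]])
E
```

```text
clock: 16.28
tcp_pos: [0.6131, -0.2566, 0.192]
eef_rot: [0.146, 3.131, -0.005]
contact_force: [-0.1, 1.0, -0.8]
gripper_width: 0.137
clock 16.28 tcp [ 0.6131 -0.2566  0.192 ] jawyaw 84.66 tilt [ 0.007 -0.004 -1.   ] q [-0.15  0.49  0.03  0.   -1.11 -1.51] F [-0.1  1.  -0.8] w 0.137
shift cm tool [0.22 0.04 0.5 ] rz total rad 0.001
rotvec tool [-0.003  0.007  0.001]
side 212 [ 0.60960636 -0.25821028  0.16401905] [ 0.5751309  -0.26762895  0.14197796] [ 0.64840092 -0.24570017  0.17999282]
lamp (array([ 0.60525939, -0.31834572,  0.1416616 ]), array([ 0.09366078,  0.99559963, -0.00300504]), np.float64(0.0013013021690789378))
filter_window [(0.72, 373.6, 231.4)]
filter_tab [(0.49, 371.7, 218.7)]
filter [(0.69, 371.9, 237.0)]
lamp_face [(0.96, 269.0, 312.1), (0.71, 376.9, 242.2)]
top 86 [ 0.58762696 -0.24994435  0.15299701] [ 0.57383676 -0.2578347   0.11634114] [ 0.6197334  -0.24427844  0.1797999 ]
lamp (array([ 0.56827411, -0.29426124,  0.1446618 ]), array([0.07057435, 0.99749009, 0.00572627]), np.float64(0.0009916072551340261))
filter_window [(0.58, 393.4, 178.5), (0.55, 258.8, 192.0)]
filter_tab [(0.73, 393.1, 180.0), (0.55, 399.4, 171.8)]
filter [(0.69, 394.0, 177.1), (0.57, 394.7, 256.4)]
lamp_face [(0.97, 409.4, 177.9), (0.62, 459.2, 291.8)]
```

View pics/side11.png

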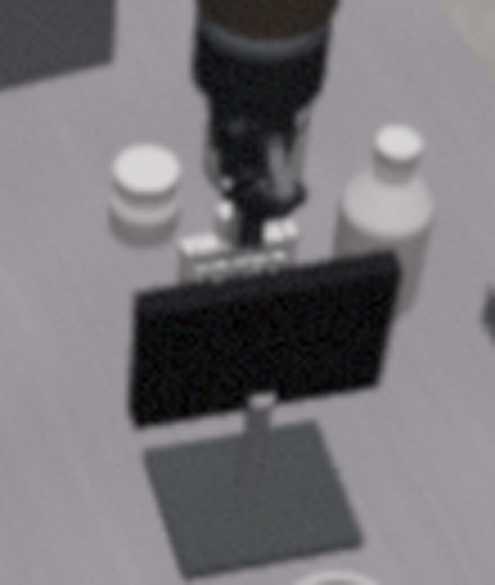

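View pics/top11.png

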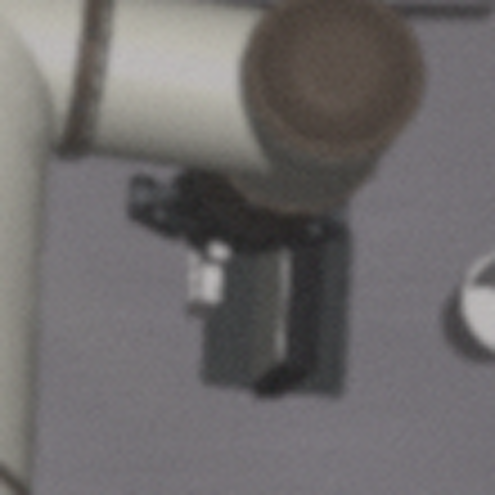

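```bash
python3 - <<'E'
from fit import *
z=np.load("side11.npz");W=z["W"];im=z["im"]
P=box(W,[.55,-.275,.135],[.67,-.235,.172]);c,n,s,k=plane(P);print("plate -y surf",c,n,s,k,P.min(0),P.max(0))
P=box(W,[.55,-.275,.165],[.67,-.235,.19]);print(np.percentile(P[:,2],[5,50,95]),np.sort(P[:,0])[[0,3,-4,-1]])
m=(W[...,1]>-.275)&(W[...,1]<-.235)&(W[...,0]>.55)&(W[...,0]<.67)&(W[...,2]>.12)&(W[...,2]<.21)
v,u=np.where(m)
for vv in range(v.min(),v.max()+1):
    q=u[v==vv]
    if len(q): print(vv,q.min(),q.max(),W[vv,q.min()].round(3),W[vv,q.max()].round(3),im[vv,q].mean(1).astype(int).tolist())
t=np.load("top11.npz")["W"]
P=box(t,[.55,-.275,.105],[.67,-.235,.21]);print(np.sort(P[:,0])[:4],P[:,2].max(),np.sort(P[:,1])[[0,3,-4,-1]])
s=np.array([.6131,-.2566,.192])
exp=lambda dx,dy,dz:s+np.array([.9956,-.094,0])*dx+np.array([.094,.9956,0])*dy+[0,0,dz]
for dx in(-.036,.036): print("expected top corner px",proj("side",exp(dx,-.006,-.0157)))
print("lamp top back corners",[proj("side",[.607+.9956*a+.094*-.02,-.298-.094*a-.0199,.195]).round(1) for a in(-.08,.08)])
E
python3 - <<'E'
import cv2
import numpy as np
im=np.load("side11.npz")["im"]
cv2.imwrite("pics/side11z.png",cv2.resize(im[205:245,340:415],None,fx=10,fy=10,interpolation=2)[:,:,::-1])
E
```

```text
plate -y surf [ 0.6098015  -0.25867642  0.15822554] [0.11859815 0.97168919 0.2043394 ] 0.002086946506507725 140 [ 0.57520104 -0.26672897  0.14197796] [ 0.64775576 -0.24570017  0.17188503]
[0.1672664  0.17533077 0.18714167] [0.5751309  0.57623885 0.64509319 0.64840092]
212 369 370 [ 0.602 -0.246  0.209] [ 0.604 -0.247  0.21 ] [85, 65]
213 369 370 [ 0.603 -0.244  0.204] [ 0.603 -0.25   0.208] [92, 51]
214 369 370 [ 0.603 -0.245  0.2  ] [ 0.604 -0.25   0.205] [130, 107]
215 368 370 [ 0.599 -0.249  0.201] [ 0.604 -0.251  0.202] [168, 182, 176]
216 368 370 [ 0.597 -0.252  0.201] [ 0.602 -0.255  0.203] [174, 200, 197]
217 368 371 [ 0.596 -0.255  0.2  ] [ 0.602 -0.262  0.205] [160, 191, 192, 142]
218 368 372 [ 0.597 -0.254  0.196] [ 0.601 -0.269  0.209] [138, 161, 158, 116, 81]
219 368 384 [ 0.596 -0.257  0.195] [ 0.646 -0.253  0.175] [124, 127, 116, 93, 75, 52, 27, 70, 178, 188]
220 368 385 [ 0.597 -0.256  0.189] [ 0.648 -0.255  0.173] [120, 114, 103, 88, 76, 50, 96, 162, 191, 193, 182, 195, 203, 186]
221 368 385 [ 0.596 -0.258  0.188] [ 0.646 -0.26   0.175] [123, 112, 99, 83, 72, 45, 27, 
[... 1357 characters left out ...]
.151] [135, 116, 115, 119, 139, 154, 151, 142, 143, 147, 147, 131, 121, 119, 119, 114, 112, 123, 122, 98, 94]
230 359 373 [ 0.576 -0.248  0.148] [ 0.615 -0.256  0.144] [129, 113, 114, 117, 127, 138, 129, 122, 123, 116, 112, 109, 101, 92, 89]
231 359 366 [ 0.576 -0.25   0.147] [ 0.593 -0.257  0.148] [125, 107, 108, 109, 113, 116, 98, 94]
232 359 360 [ 0.576 -0.25   0.143] [ 0.577 -0.255  0.147] [114, 90]
[0.57383676 0.57476615 0.57486566 0.57497678] 0.2040876700020442 [-0.26493229 -0.25877002 -0.24045316 -0.23509381]
expected top corner px [[361.21034515 225.83718076]]
expected top corner px [[386.62041393 221.83438593]]
lamp top back corners [array([[350.1, 239.1]]), array([[409. , 229.5]])]
```

View pics/side11z.png

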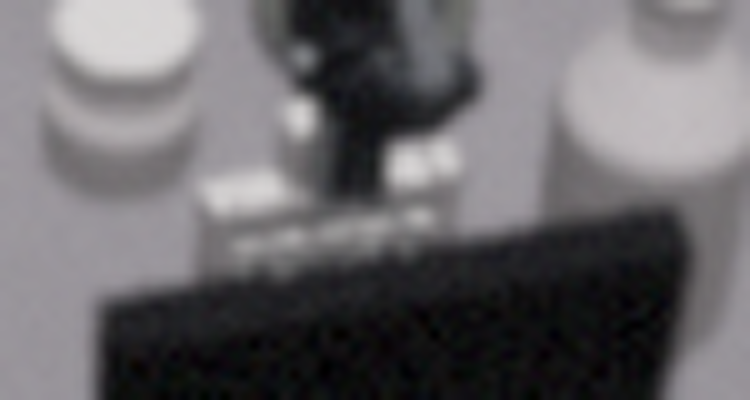

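```bash
python3 -m crank '[[[-0.003,0.006,0,0,0,0.3,1],[0,0,0,0,0,0.2,1],[0,0,0,0,0,0,1],[0,0,0,0,0,0,1]]]'
python3 go.py 0.613 -0.256 0.1873 84.6
```

```text
clock: 17.12
tcp_pos: [0.6133, -0.2547, 0.186]
eef_rot: [-0.142, -3.138, -0.001]
contact_force: [0.6, 0.8, -0.6]
gripper_width: 0.133
clock 17.12 tcp [ 0.6133 -0.2547  0.186 ] jawyaw 84.83 tilt [-0.  0. -1.] q [-0.15  0.49  0.03 -0.   -1.11 -1.51] F [ 0.6  0.8 -0.6] w 0.133
shift cm tool [ 0.02 -0.14 -0.13] rz total rad 0.004
rotvec tool [ 0.    -0.     0.004]
```

```bash
python3 -m crank '[[[0,0,0.002,0,0,-0.05,1],[0,0,0,0,0,0,1],[0,0,0,0,0,0,1]]]'
python3 go.py 0.613 -0.256 0.1873 84.6
python3 - <<'E'
from fit import *
for n in("side","top"):
    im,d=env.read_camera(n);W=cloud(n,d);save(n+"12.png",im)
    if n=="side":
        P=box(W,[.55,-.275,.15],[.585,-.235,.185]);print(np.percentile(P[:,0],[2,10]),np.percentile(P[:,2],95))
        print("flap",plane(box(W,[.62,.11,.13],[.72,.3,.25]))[:3])
        print("blank",box(W,[.56,.11,.07],[.61,.2,.09]).mean(0))
    P=box(W,[.56,-.275,.12],[.67,-.235,.165]);print(n,plane(P))
s=env.sense();print(s["tcp_pos"],s["joint_vel"].round(3),s["gripper_width"])
E
```

```text
clock: 17.37
tcp_pos: [0.6133, -0.2547, 0.1862]
eef_rot: [-0.145, -3.137, -0.001]
contact_force: [0.7, 0.1, -1.2]
gripper_width: 0.137
clock 17.37 tcp [ 0.6133 -0.2547  0.1862] jawyaw 84.7 tilt [-0.001  0.    -1.   ] q [-0.15  0.49  0.03 -0.   -1.11 -1.51] F [ 0.7  0.1 -1.2] w 0.137
shift cm tool [ 0.02 -0.14 -0.11] rz total rad 0.002
rotvec tool [ 0.    -0.001  0.002]
[0.57509782 0.57540948] 0.17214317796005338
flap (array([0.66453106, 0.20024357, 0.19075265]), array([ 0.99579488,  0.05575512, -0.07269062]), np.float64(0.001176395998418651))
blank [0.58382265 0.16612118 0.07834261]
side (array([ 0.60952164, -0.25631891,  0.15370289]), array([0.10616962, 0.9664661 , 0.23381892]), np.float64(0.0021355117696005925), 112)
top (array([ 0.58590374, -0.24785752,  0.13849586]), array([-0.02556234,  0.99962596, -0.00972147]), np.float64(0.0026849040576030683), 34)
[ 0.61331069 -0.25471139  0.18633182] [ 0.001  0.001  0.     0.     0.    -0.001] 0.13525334082366405
```

View pics/side12.png

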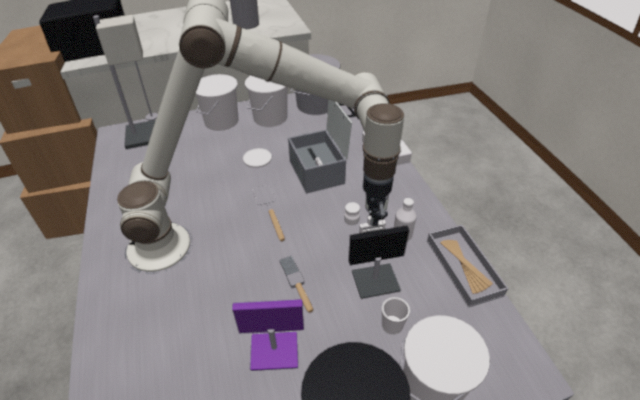

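View pics/top12.png

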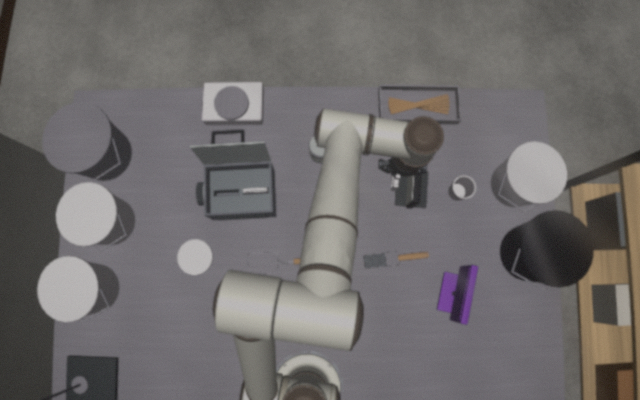

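```bash
python3 - <<'E'
from h import *
print(env.finish_job()); s=env.sense(); print(s["clock"],s["tcp_pos"],s["gripper_width"])
E
```

```text
the job is handed in; nothing more can be done
None
the job is handed in; nothing more can be done
```

The job is done and handed in at about 17.5 s of the 54 s allowed, with the arm still holding the filter plate in front of the black lamp.

- **Flap:** I opened it by its handle and let go. It stands open at about 1.64 rad, which I measured again just before handing in.
- **Filter plate:** I took the tabbed plate (the one at y = +45 mm) by its tab with a 25 N grip and drew it straight up. The interface does not say whether that force is per finger or in total. Either way it is well below the cracking limit.
- **Hold at the lamp:** The plate is upright, with its window centre at a height of about 0.140 m and within about 1 mm of the light face's centre sideways. It sits about 43 mm in front of the face. By the tool pose it is parallel to the face within about 0.1°, and the joints were still at the last reading.
- **Rest of the bench:** The blank plate is still in its slot and the purple look-alike was not touched. Nothing that shows in the last pictures had moved. In the top view the arm hides part of the bench, such as the wash bottle.

**Checks that disagreed:** Fitting a plane to the camera's view of the held plate gave poor tilt values, because few points were visible and they included the plate's top edge. For its angle I relied on the tool pose. Position readings also wandered by 1 to 2 mm.

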